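# Set the cup warmer's sliders for the filled cups

## Task

Get the cup warmer ready: lift the spice jar off its control panel and stand it upright on the bare worktop, and push each slider to its setting without shifting the cups or anything else. The slider in front of a cup filled with cake goes level with the orange mark beside its track; the slider in front of the empty cup goes off, all the way back to its stop nearest you.

Things in the scene. Friction and masses are not known exactly. Their poses are not given: they have to be found in the camera images.
- warmer: Three-zone cup warmer, fixed on the worktop: 310 (x) x 340 (y) x 45 mm, origin at the centre of its underside, own x from its front edge (nearest the robot) to its back, own y to its left. Own x -0.155 to 0.030: grey control panel, top at 40 mm; behind it the black deck, top at 45 mm, with three zones, each with its slider straight in front. Far left, beyond y = 0.37, stands a fixed drip rack.
- spice_jar: Round spice jar with green label and dark screw cap, diameter 44 mm, 105 mm tall, 0.11 to 0.23 kg, origin at the centre of its underside; at the start it stands loose on the control panel among the slider tracks. The cap (top 20 mm, 44 mm across) is fixed to it and may be gripped.
- cake_a: Foil cup filled with yellow cake, 85 mm across the rim, 48 mm tall, origin at the centre of its underside; stands loose on one of the three zones.
- cake_b: A second foil cup filled with yellow cake, same size and origin, on another zone.
- empty_cup: Empty foil cup, same size and origin, on the remaining zone.
- shaker: Bystander: loose sugar shaker, diameter 44 mm, 90 mm tall, origin at the centre of its underside, on the worktop to one side in front.
- kitchen_timer: Bystander: loose white kitchen timer lying flat, 66 x 66 x 24 mm, origin at the centre of its underside, on the worktop to the other side in front.
- cup_stack: Bystander: loose stack of clean foil cups, diameter 86 mm, 94 mm tall, origin at the centre of its underside, on the worktop close to the warmer's left side.
- bowl_steel: Bystander: fixed steel bowl to the right, diameter 257 mm, 101 mm tall, origin at the centre of its underside.
- slider_left (a joint): Position of the left slider along its straight track, m: 0 = off, at its stop nearest the warmer's front edge; 0.120 = at its stop nearest the zones; grows along the warmer's own x. It takes about 2 N to move and stays where it is left.
- grip_left (a point): Centre of the top of the left slider's grip: black block 16 mm along the track, 36 mm across it, from 6 to 26 mm above the panel (this point 26 mm above the panel), with a white line across its top. At joint value v it is at own x = -0.128 + v, own y = 0.1 of the warmer.
- target_left (a point): Orange pointer on a thin white line on the left of the left track (30 mm to own +y of the track's middle line), flush with the panel and no obstacle: the heat setting for this slider. The slider is at its mark when its white line has the same own x of the warmer as this point; the point's axes are parallel to the warmer's.
- zone_left (a point): Centre of the left round zone (94 mm across) on the deck's top, straight behind the left slider.
- slider_middle (a joint): Position of the middle slider along its straight track, m: 0 = off, at its stop nearest the warmer's front edge; 0.120 = at its stop nearest the zones; grows along the warmer's own x. It takes about 2 N to move and stays where it is left.
- grip_middle (a point): Centre of the top of the middle slider's grip: black block 16 mm along the track, 36 mm across it, from 6 to 26 mm above the panel (this point 26 mm above the panel), with a white line across its top. At joint value v it is at own x = -0.128 + v, own y = 0 of the warmer.
- target_middle (a point): Orange pointer on a thin white line on the left of the middle track (30 mm to own +y of the track's middle line), flush with the panel and no obstacle: the heat setting for this slider. The slider is at its mark when its white line has the same own x of the warmer as this point; the point's axes are parallel to the warmer's.
- zone_middle (a point): Centre of the middle round zone (94 mm across) on the deck's top, straight behind the middle slider.
- slider_right (a joint): Position of the right slider along its straight track, m: 0 = off, at its stop nearest the warmer's front edge; 0.120 = at its stop nearest the zones; grows along the warmer's own x. It takes about 2 N to move and stays where it is left.
- grip_right (a point): Centre of the top of the right slider's grip: black block 16 mm along the track, 36 mm across it, from 6 to 26 mm above the panel (this point 26 mm above the panel), with a white line across its top. At joint value v it is at own x = -0.128 + v, own y = -0.1 of the warmer.
- target_right (a point): Orange pointer on a thin white line on the left of the right track (30 mm to own +y of the track's middle line), flush with the panel and no obstacle: the heat setting for this slider. The slider is at its mark when its white line has the same own x of the warmer as this point; the point's axes are parallel to the warmer's.
- zone_right (a point): Centre of the right round zone (94 mm across) on the deck's top, straight behind the right slider.
There are look-alikes about, which are no part of the job. Leave any red look-alike of the spice_jar alone.

How it is judged:
At the end, for the whole second after the job is handed in: Sliders before filled cups stand within 6 mm of their orange marks along the track; the slider before the empty cup within 5 mm of its off stop (joint 0); the spice jar stands upright (within 0.15 rad), at rest, on the worktop itself, not on the warmer or another thing (((horizontal distance between any of cake_a, cake_b and zone_left below 0.035 m and x of grip_left in the frame of target_left between -0.006 and 0.006 m) or (not (horizontal distance between any of cake_a, cake_b and zone_left below 0.035 m) and value of joint slider_left below 0.005 m)) and ((horizontal distance between any of cake_a, cake_b and zone_middle below 0.035 m and x of grip_middle in the frame of target_middle between -0.006 and 0.006 m) or (not (horizontal distance between any of cake_a, cake_b and zone_middle below 0.035 m) and value of joint slider_middle below 0.005 m)) and ((horizontal distance between any of cake_a, cake_b and zone_right below 0.035 m and x of grip_right in the frame of target_right between -0.006 and 0.006 m) or (not (horizontal distance between any of cake_a, cake_b and zone_right below 0.035 m) and value of joint slider_right below 0.005 m)) and height (world z) of spice_jar between -0.01 and 0.012 m and angle between spice_jar's own z axis and vertical below 0.15 rad and linear speed of spice_jar below 0.02 m/s); the robot touches nothing.
It fails at once if a cup or another loose bystander is shifted by more than 20 mm (distance of any of cake_a, cake_b, empty_cup, shaker, kitchen_timer, cup_stack from where it was at the start of the episode above 0.02 m).
It fails at once if the spice jar, a cup, the cup stack or the shaker is tipped by more than 0.6 rad (angle between any of spice_jar, cake_a, cake_b, empty_cup, shaker, kitchen_timer, cup_stack's own z axis and vertical above 0.6 rad).
It also fails if it takes over 64 s, if anything falls off the work surface, if the arm or the gripper's body presses on something with over 40 N, if the wrist force passes 120 N, or if a joint passes its speed limit or range.

## Robot

A 6-joint arm with a two-finger parallel gripper is mounted at the origin on the work surface; the furniture and walls round the work are solid. World frame = base frame: x ahead of the robot, y to its left, z up, the work surface at z = 0. Lengths are in m, angles in rad, forces in N, time in s.
With the tool pointing down it reaches from about 0.275 to 1 m from the base axis. Payload 8.4 kg.
Tool frame: the origin (TCP) lies on the centre line of the jaws, within the pads' length; the fingertips stand 17 mm ahead of it and the grasp point (between the pads) lies 2 mm behind it (bot.tcp_to_tips is the y of the fingertips in the tool frame, in m); y points along the fingers, z is the direction in which the jaws open and shut, and the axes are right-handed (so a half turn about y gives the same grasp; the last joint's range is limited). The gripper opens to 85 mm and grips with 20 to 120 N. Pads are 22 mm wide; open, the fingers measure 114 mm over their backs; the gripper's body (76 mm by 85 mm) begins 54 mm behind the grasp point. The pads swing forward as they close: fully open they stand 13 mm farther back than shut.
Start: joints at [-1.225, 0.353, 1.633, -0, 1.155, -0.002], TCP at [0.213, -0.588, 0.248] pointing down, gripper open.
Joint ranges: [-2.63, 2.63], [-0.92, 2.1], [0.06, 2.66], [-1.3, 4.44], [0, 2.69], [-3.02, 3.02]. Speed limits (rad/s): [2.22, 2.22, 2.79, 3.14, 3.14, 3.14].

## Interface

Orientations are given as a unit quaternion [x, y, z, w].
In Python, from workcell import bot, hand, kinematics, get_obs, vision, hand_in gives the robot as it stands. The module is installed in compiled form; this text tells all that it offers. Calls block until the motion is done:
- bot.reach(position, orientation): joint-space move of the TCP to a pose.
- bot.servo_line(position, ori=None, velocity=0.15): straight line of the TCP; ori=None keeps the orientation; velocity is the mean speed in m/s.
- bot.goto_joints(angles): joint-space move.
- hand.move_gripper(opening, strength=None): finger opening in m; strength is the grip in N (None keeps the last); returns when the fingers have stopped.
- bot.dwell(seconds).
- kinematics.solve_ik(position, orientation): joint angles nearest the present ones, or None.
- get_obs(): the state.
- vision.read_camera(name): name is "scene" or "side" or "wrist"; returns a dict with "frame" (400x640x3 uint8, red, green, blue), "intrinsics" (3x3 intrinsics, pixels), "dist" ([k1, k2, p1, p2, k3] as OpenCV has them; the pictures are not rectified), "view" (4x4, takes a point from world to camera coordinates). Camera axes: x right, y down, z forward; pixel columns grow to the right and rows downward; lengths in m; the calibration is good to about 2 mm. A picture is of the moment at which its call begins. There is no depth.
A pose or a line that the arm cannot do raises bot.IKError and nothing moves.
- hand_in(): hands the job in, once; it reports no verdict.
The state is a dict: "time_s": time; "joint_pos": joint angles; "joint_vel": joint speeds; "joint_efforts": joint torques, N m; "position": TCP position; "orientation": TCP orientation; "wrist_force": force on the tool from outside, world axes, zero at the start; "ft_torque": the same for the moment, N m; "gripper_width": finger opening in m.
Only numpy, scipy, OpenCV 4.12 (cv2) and the standard library are available. Lean on these libraries where they do the work, as an engineer would, in place of code of your own. Each camera call takes 0.05 s, during which the arm holds its last target. There are 200 camera calls.

## Working session

There is one attempt and no reset: what is moved stays moved. The work goes in short steps, each a Python script; the robot and the scene stay as the last script left them, time stands still between calls to the robot, and variables do not carry over. Pictures are saved under pics/ and viewed, about 8 in all and at most 12, crops included, and the job is handed in when it is done.

```bash
mkdir -p pics
cat > h.py <<'E'
import numpy as np, cv2
from workcell import bot, hand, kinematics, get_obs, vision, hand_in
def shot(n,f):
    c=vision.read_camera(n); cv2.imwrite('pics/'+f+'.png',c['frame'][:,:,::-1]); np.savez('pics/'+f+'.npz',**{k:np.array(v) for k,v in c.items()}); return c
def load(f): return dict(np.load('pics/'+f+'.npz'))
def ray(c,px):
    p=cv2.undistortPoints(np.array(px,float).reshape(-1,1,2),c['intrinsics'],c['dist']).reshape(-1,2)
    R=c['view'][:3,:3];t=c['view'][:3,3]
    return -R.T@t, np.c_[p,np.ones(len(p))]@R
def plane(c,px,z):
    o,d=ray(c,px); return o+d*((z-o[2])/d[:,2])[:,None]
def proj(c,P):
    rv=cv2.Rodrigues(c['view'][:3,:3])[0]
    return cv2.projectPoints(np.array(P,float).reshape(-1,1,3),rv,c['view'][:3,3],c['intrinsics'],c['dist'])[0].reshape(-1,2)
E
python3 - <<'E'
from h import *
for n in ['scene','side','wrist']:
    c=shot(n,n+'0'); print(n,-c['view'][:3,:3].T@c['view'][:3,3],c['view'][2,:3])
print(get_obs())
E
```

```text
scene [-0.15122869  0.56287687  0.96089991] [ 0.54725178 -0.4520271  -0.70440542]
side [ 0.01917117 -0.95294113  0.88870887] [ 0.37616665  0.69585009 -0.61179351]
wrist [ 0.29002305 -0.55924592  0.374206  ] [-0.29835492 -0.10653339 -0.9484909 ]
{'time_s': 0.15, 'joint_pos': array([-1.22542431e+00,  3.53519179e-01,  1.63389878e+00,  7.65643233e-06,
        1.15521964e+00, -2.37522580e-03]), 'joint_vel': array([-0.00073428, -0.00357275, -0.00396785,  0.00029155, -0.0019015 ,
       -0.00065462]), 'joint_efforts': array([ 2.67620703e-05, -6.05643082e+01, -3.42336845e+01,  2.67820906e-04,
        6.11011754e-03,  6.70183977e-05]), 'position': array([ 0.21289748, -0.58728525,  0.24774294]), 'orientation': array([-0.12238818,  0.69680958, -0.69608069,  0.12226696]), 'wrist_force': array([-0.03309437,  0.63543072,  0.35034095]), 'ft_torque': array([-0.02056482,  0.07476979,  0.0030611 ]), 'gripper_width': 0.085211387380754}
```

View pics/scene0.png

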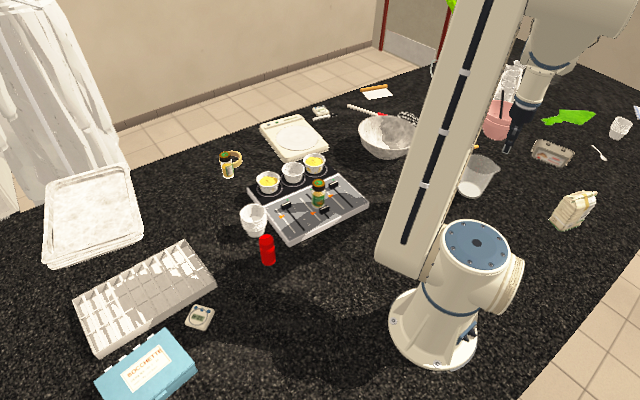

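View pics/side0.png

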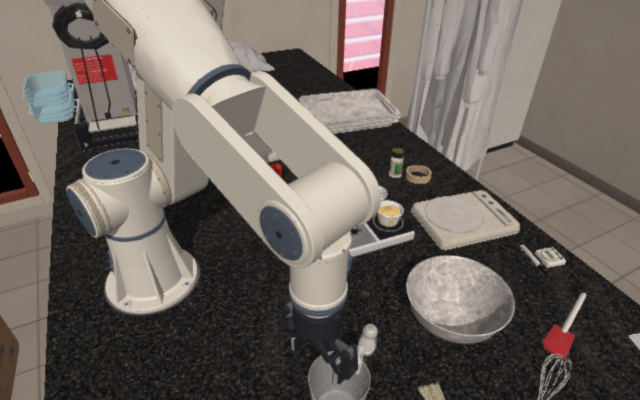

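The scene view shows the warmer around (307,210), with cups left to right as cake (268,182), empty (292,172) and cake (314,163). The jar is at (318,192), the red look-alike at (268,250), the cup stack at (253,220) and the timer at (200,317). The arm hides the warmer in the side view. Next I'll take the wrist camera over the warmer.

Run:
```python
from h import *
c=load('scene0')
print(plane(c,[(268,182),(292,172),(314,163)],0.09).round(3))
print('panel corners',plane(c,[(277,242),(369,205),(248,207),(338,178)],0.04).round(3))
print('jar cap',plane(c,[(319,181)],0.145), 'red',plane(c,[(268,263)],0),'stack',plane(c,[(253,235)],0))
# wrist camera in tool frame
from scipy.spatial.transform import Rotation as R
w=load('wrist0');o=get_obs();Rt=R.from_quat(o['orientation']).as_matrix()
print(Rt.round(3)); cp=-w['view'][:3,:3].T@w['view'][:3,3]
print('cam in tool',Rt.T@(cp-o['position']), Rt.T@w['view'][:3,:3].T, w['intrinsics'],w['dist'])
im=cv2.resize(c['frame'][140:270,180:400],None,fx=3.6,fy=3.6,interpolation=cv2.INTER_CUBIC)
cv2.imwrite('pics/crop0.png',im[:,:,::-1])
```

```text
[[ 0.699  0.078  0.09 ]
 [ 0.692 -0.022  0.09 ]
 [ 0.684 -0.118  0.09 ]]
panel corners [[ 0.49   0.186  0.04 ]
 [ 0.429 -0.166  0.04 ]
 [ 0.681  0.178  0.04 ]
 [ 0.605 -0.174  0.04 ]]
jar cap [[ 0.54597749 -0.02906902  0.145     ]] red [[4.64957753e-01 2.40919038e-01 1.11022302e-16]] stack [[0.59282096 0.21732124 0.        ]]
[[-0.94  -0.     0.341]
 [-0.341  0.001 -0.94 ]
 [-0.    -1.    -0.001]]
cam in tool [-0.08206551 -0.12646214 -0.00021047] [[-4.77755237e-05  9.48489102e-01  3.16809755e-01]
 [ 5.69414247e-04 -3.16809679e-01  9.48488958e-01]
 [ 9.99999837e-01  2.25710545e-04 -5.24947459e-04]] [[278.4743067    0.         320.50745303]
 [  0.         278.4743067  204.71158995]
 [  0.           0.           1.        ]] [-0.04456876  0.          0.          0.          0.        ]
```

View pics/crop0.png

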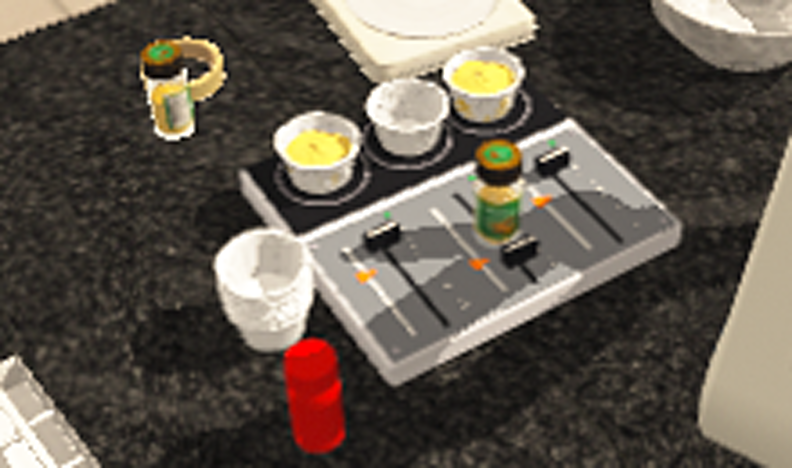

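Sliders: left is near its back stop, right is at the back, and middle is partway with the jar standing behind it. The orange marks are visible, and the cups read cake, empty, cake from left to right. Now the wrist view from above.

Run:
```python
from h import *
q=[-2**-.5*0,0.70710678,-0.70710678,0]
p=get_obs()['position']
bot.servo_line([p[0],p[1],0.42],velocity=0.25)
bot.reach([0.50,0.0,0.42],q)
bot.dwell(0.3)
c=shot('wrist','w1'); shot('scene','s1'); shot('side','sd1')
o=get_obs(); print(o['time_s'],o['position'],o['joint_pos'])
```

```text
3.7583 [ 5.00011108e-01 -1.20470243e-04  4.19982107e-01] [-3.24387579e-03  2.82068440e-02  1.66039646e+00  4.64214337e-06
  1.45302446e+00  1.56778214e+00]
```

View pics/w1.png

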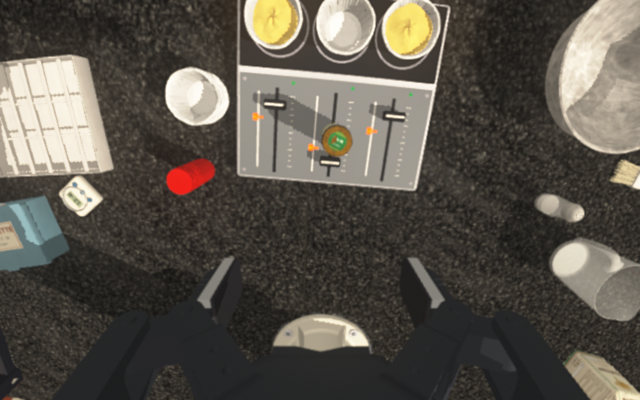

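View pics/sd1.png

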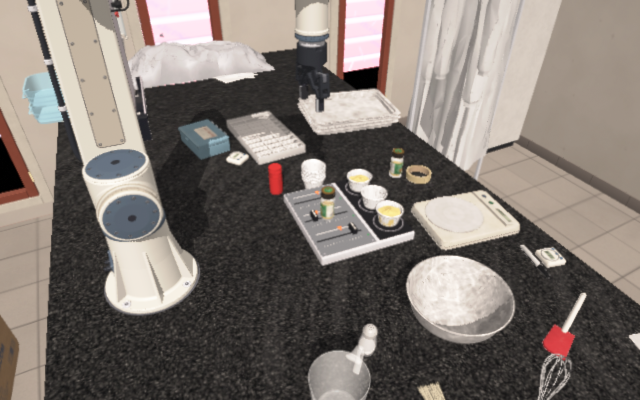

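In the wrist view, up is +x and left is +y. The grips' white lines are at about (274,104), (330,162) and (394,115). The orange marks are at (257,117), (312,148) and (371,131), the cap is at (337,141) and the panel's front corners are at (238,176) and (416,190). The worktop in front of the warmer is clear.

```bash
cat > m.py <<'E'
from h import *
def comps(m,lo,hi):
    n,l,s,ce=cv2.connectedComponentsWithStats(m.astype(np.uint8)); return [(ce[i].round(2),s[i]) for i in range(1,n) if lo<=s[i][4]<=hi]
def measure(c):
    hsv=cv2.cvtColor(c['frame'],cv2.COLOR_RGB2HSV)
    H,S,V=[hsv[:,:,i].astype(int) for i in range(3)]
    org=comps((H>5)&(H<20)&(S>200)&(V>180),8,200)
    return org,H,S,V
E
python3 - <<'E'
from m import *
c=load('w1'); org,H,S,V=measure(c)
for o in org: print('org',o, plane(c,[o[0]],0.04).round(4))
w=(S<40)&(V>200)
for (x,y) in [(274,104),(330,162),(394,115)]:
    m=np.zeros_like(w);m[y-9:y+9,x-16:x+16]=w[y-9:y+9,x-16:x+16]
    for k in comps(m,10,200): print('line',k,plane(c,[k[0]],0.066).round(4))
g=(S<40)&(V>90); g[:66]=0; g[:,:230]=0; g[:,445:]=0; g[195:]=0
g=cv2.morphologyEx(g.astype(np.uint8),cv2.MORPH_CLOSE,np.ones((15,15)))
cs=max(cv2.findContours(g,0,2)[0],key=cv2.contourArea)
print(cv2.minAreaRect(cs), cv2.approxPolyDP(cs,5,True).reshape(-1,2).tolist())
q=cv2.approxPolyDP(cs,5,True).reshape(-1,2); print(plane(c,q,0.04).round(4))
# dark cap around (337,141)
cap=(H<30)&(S>90)&(V<190)|((H>35)&(H<90)&(S>80)); cap[:118]=0;cap[165:]=0;cap[:,:318]=0;cap[:,358:]=0
for k in comps(cap,50,2000): print('cap',k,plane(c,[k[0],],0.145).round(4))
y=(H>18)&(H<32)&(S>120)&(V>150)
for k in comps(y,300,5000): print('yel',k,plane(c,[k[0]],0.085).round(3))
im=cv2.resize(c['frame'][60:200,225:445],None,fx=3.6,fy=3.6,interpolation=cv2.INTER_CUBIC)
cv2.imwrite('pics/crop1.png',im[:,:,::-1])
E
```

```text
org (array([255.36, 116.  ]), array([254, 114,   4,   5,  14], dtype=int32)) [[0.576  0.1138 0.04  ]]
org (array([368.46, 130.23]), array([367, 128,   4,   5,  13], dtype=int32)) [[ 0.5515 -0.0846  0.04  ]]
org (array([310.93, 147.21]), array([309, 145,   5,   5,  14], dtype=int32)) [[0.5217 0.0174 0.04  ]]
line (array([258.47, 107.74]), array([258, 103,   2,  10,  19], dtype=int32)) [[0.5893 0.1019 0.066 ]]
line (array([272.96, 103.89]), array([265, 103,  17,   3,  27], dtype=int32)) [[0.5951 0.0778 0.066 ]]
line (array([330.26, 162.21]), array([323, 161,  15,   3,  19], dtype=int32)) [[ 0.4991 -0.0167  0.066 ]]
line (array([394.68, 116.08]), array([387, 115,  17,   3,  25], dtype=int32)) [[ 0.5761 -0.1227  0.066 ]]
((338.0, 128.0), (124.0, 204.0), 90.0) [[237, 66], [238, 175], [415, 190], [440, 66], [433, 82], [416, 82], [415, 66], [388, 66], [387, 77]]
[[ 0.6565  0.1393  0.04  ]
 [ 0.4711  0.1537  0.04  ]
 [ 0.442  -0.1788  0.04  ]
 [ 0.6573 -0.1998  0.04  ]
 [ 0.6321 -0.1907  0.04  ]
 [ 0.6317 -0.1615  0.04  ]
 [ 0.6566 -0.1575  0.04  ]
 [ 0.6561 -0.1122  0.04  ]
 [ 0.639  -0.1117  0.04  ]]
cap (array([336.48, 140.43]), array([322, 125,  30,  31, 690], dtype=int32)) [[ 0.5437 -0.0225  0.145 ]]
yel (array([274.51,  20.43]), array([ 254,    0,   43,   44, 1612], dtype=int32)) [[0.711 0.067 0.085]]
yel (array([408.55,  29.19]), array([ 386,    4,   46,   50, 1773], dtype=int32)) [[ 0.7   -0.13   0.085]]
```

View pics/crop1.png

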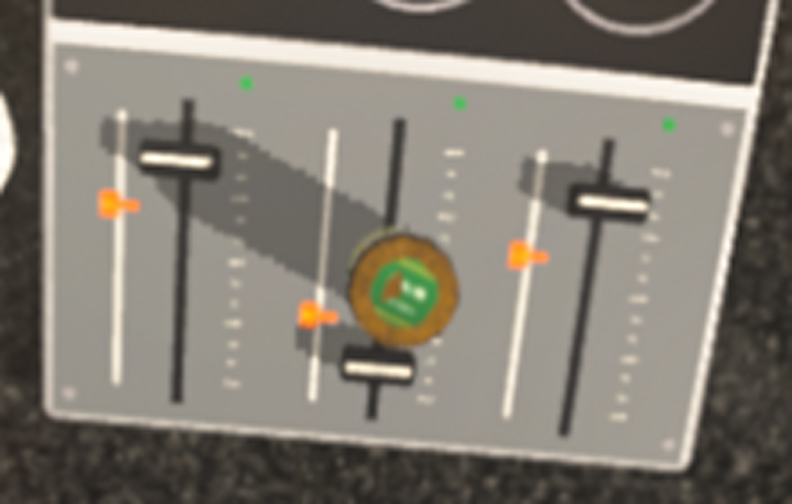

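```bash
cat > fit.py <<'E'
from h import *
from scipy.optimize import least_squares
def fit(T,G,C):  # targets L,M,R ; grips L,M,R ; front corners L,R
    def res(p):
        a,x,y=p; Rm=np.array([[np.cos(a),np.sin(a)],[-np.sin(a),np.cos(a)]])
        f=lambda P:(np.array(P)[:,:2]-[x,y])@Rm.T
        return np.r_[f(T)[:,1]-[.13,.03,-.07], f(G)[:,1]-[.1,0,-.1], f(C)[:,0]+.155,(f(C)[:,1]-[.17,-.17])]
    s=least_squares(res,[-.087,.6,0]); a,x,y=s.x
    Rm=np.array([[np.cos(a),np.sin(a)],[-np.sin(a),np.cos(a)]])
    own=lambda P:(np.array(P)[:,:2]-[x,y])@Rm.T
    return s.x,own,Rm,s.fun
E
python3 - <<'E'
from fit import *
T=[[.576,.1138],[.5217,.0174],[.5515,-.0846]];G=[[.5951,.0778],[.4991,-.0167],[.5761,-.1227]]
C=[[.4711,.1537],[.442,-.1788]]
p,own,Rm,r=fit(T,G,C); print(p.round(4),(r*1e3).round(1)); print(own(T).round(4),own(G).round(4),own([[.5437,-.0225]]).round(4))
q=[0,.70710678,-.70710678,0]
J=[.5437,-.0225]
bot.reach([*J,.24],q); bot.servo_line([*J,.125],velocity=.12)
hand.move_gripper(.03,40); o=get_obs(); print(o['gripper_width'],o['wrist_force'],o['time_s'])
bot.servo_line([*J,.26],velocity=.15); bot.dwell(.2)
o=get_obs();print(o['gripper_width'],o['wrist_force'],o['time_s'])
shot('scene','s2'); shot('side','sd2')
a=cv2.imread('pics/s2.png')[90:290,180:460];b=cv2.imread('pics/sd2.png')[120:320,200:480]
cv2.imwrite('pics/lift.png',cv2.resize(np.hstack([a,b]),(798,285),interpolation=cv2.INTER_CUBIC))
E
```

```text
[-0.0802  0.6112 -0.0229] [ 3.4  3.   3.7 -0.9 -2.8 -2.3  1.2 -1.2 -5.2  1. ]
[[-0.0461  0.1334]
 [-0.0925  0.033 ]
 [-0.0546 -0.0663]] [[-0.0241  0.0991]
 [-0.1123 -0.0028]
 [-0.027  -0.1023]] [[-0.0673 -0.005 ]]
0.04316913340968338 [-0.66242861  0.23639458  5.62654519] 6.1083
0.042650439351142495 [-0.61255824 -0.4596078  -2.06144328] 7.3583
```

View pics/lift.png

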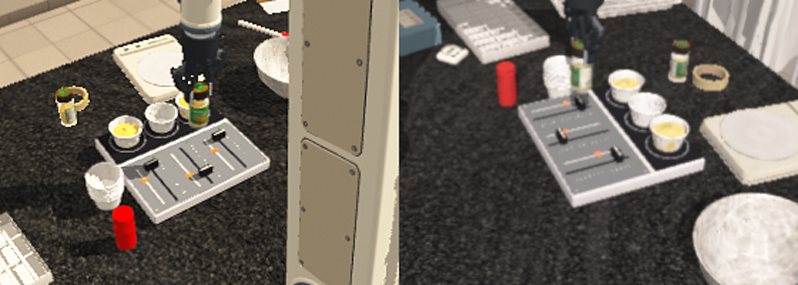

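The jar is lifted cleanly (crop: it hangs upright, cups unmoved). Placing it at the front right, then looking at the panel again from the wrist.

Run:
```python
from m import *
from fit import fit
q=[0,.70710678,-.70710678,0]
P=[.335,-.21]
bot.reach([*P,.26],q); bot.servo_line([*P,.12],velocity=.15); bot.servo_line([*P,.0865],velocity=.05); bot.dwell(.2)
print(get_obs()['wrist_force'])
hand.move_gripper(.08); bot.dwell(.1); bot.servo_line([*P,.30],velocity=.2)
bot.reach([.5,-.02,.33],q); bot.dwell(.3)
c=shot('wrist','w2'); shot('side','sd2b'); print(get_obs()['time_s'])
im=c['frame'].copy(); cv2.imwrite('pics/w2.png',im[:,:,::-1])
org,H,S,V=measure(c)
for o in org: print('org',o[0],o[1][4], plane(c,[o[0]],0.04).round(4))
w=(S<45)&(V>190)
for k in comps(w,15,120): 
    if 220<k[0][0]<470 and k[1][2]>10 and k[1][3]<8: print('line',k,plane(c,[k[0]],0.066).round(4))
```

```text
[-0.13633438 -0.17247372 -1.71737114]
13.8
org [227.97 117.08] 39 [[0.5757 0.1127 0.04  ]]
org [365.   133.83] 30 [[ 0.5514 -0.0854  0.04  ]]
org [294.5 156.5] 8 [[0.5185 0.0184 0.04  ]]
line (array([247.27, 101.98]), array([236, 101,  23,   3,  49], dtype=int32)) [[0.5951 0.0767 0.066 ]]
line (array([396.88, 116.69]), array([386, 115,  23,   4,  51], dtype=int32)) [[ 0.5761 -0.1235  0.066 ]]
line (array([317.48, 172.88]), array([307, 172,  21,   3,  40], dtype=int32)) [[ 0.499  -0.0161  0.066 ]]
```

View pics/w2.png

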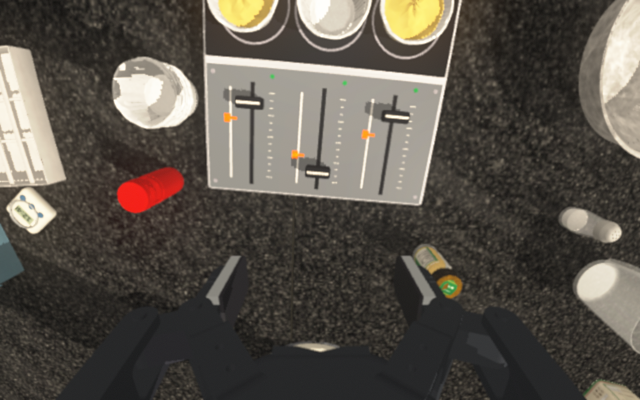

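The panel is fully visible. White lines are at (247,102), (317,173) and (397,117), and orange marks at (228,117), (295,156) and (365,134). The jar is at (440,270), leaning outward the way perspective would make a standing jar look; I'll check that numerically. Next come the sliders, gripped with the jaws along the track.

```bash
cat > slide.py <<'E'
from m import *
from scipy.spatial.transform import Rotation as R
a=-.084; ex=np.array([np.cos(a),np.sin(a)])
def ori():
    best=None
    for s in (1,-1):
        z=np.r_[s*ex,0]; y=np.array([0,0,-1.]); q=R.from_matrix(np.c_[np.cross(y,z),y,z]).as_quat()
        j=kinematics.solve_ik([.55,0,.15],q)
        if j is not None and (best is None or abs(j[5])<best[0]): best=(abs(j[5]),q)
    return best[1]
def move(start,d,q,stop=False):
    s=np.array(start)
    bot.reach([*s,.16],q); hand.move_gripper(.042,20)
    bot.servo_line([*s,.067],velocity=.12)
    hand.move_gripper(.008,20); o=get_obs(); print('grip',o['gripper_width'],o['wrist_force'].round(1)); f0=o['wrist_force'][:2]@ex
    if stop:
        k=d+.005
        bot.servo_line([*(s+k*ex),.067],velocity=.03)
        while k>d-.006:
            f=get_obs()['wrist_force'][:2]@ex; print(round(k,4),round(f,1))
            if f>9: break
            k-=.001; bot.servo_line([*(s+k*ex),.067],velocity=.02)
    else: bot.servo_line([*(s+d*ex),.067],velocity=.04)
    o=get_obs(); print('end',o['position'],o['wrist_force'].round(1))
    hand.move_gripper(.042); bot.servo_line([*o['position'][:2],.16],velocity=.15)
E
python3 - <<'E'
from slide import *
c=load('w2'); print('jar proj top/base',proj(c,[[.335,-.21,.105],[.335,-.21,0]]))
q=ori()
move([.5951,.0770],-.0222,q)
move([.5761,-.1232],-.0275,q)
move([.4990,-.0162],-.0157,q,True)
bot.reach([.5,-.02,.33],[0,.70710678,-.70710678,0]); bot.dwell(.3)
c=shot('wrist','w3'); shot('scene','s3'); shot('side','sd3'); print(get_obs()['time_s'])
org,H,S,V=measure(c)
for o in org: P=plane(c,[o[0]],.04)[0]; print('org',o[0],P.round(4),(P[:2]@ex).round(4))
w=(S<45)&(V>190)
for k in comps(w,15,120): 
    if 220<k[0][0]<470 and k[1][2]>10 and k[1][3]<8: P=plane(c,[k[0]],.066)[0]; print('line',k[0],P.round(4),(P[:2]@ex).round(4))
a_=cv2.imread('pics/w3.png')[0:300,180:480];b=cv2.imread('pics/sd3.png')[100:400,180:480]
cv2.imwrite('pics/after.png',cv2.resize(np.hstack([a_,b]),(800,400),interpolation=cv2.INTER_CUBIC))
E
```

```text
jar proj top/base [[447.20074853 286.33872071]
 [423.13852759 252.84425304]]
grip 0.015502073193359577 [-1.3 -0.2  6.4]
end [0.57315446 0.07905683 0.06787823] [-0.9 -0.3  9.2]
grip 0.0153262834710053 [-1.5  0.   6.9]
end [ 0.54900086 -0.12089083  0.06786056] [0.1 0.5 9.4]
grip 0.01556095812043631 [-1.3  0.7  5.9]
-0.0107 -0.0
-0.0117 1.1
-0.0127 1.7
-0.0137 2.0
-0.0147 1.1
-0.0157 1.5
-0.0167 1.6
-0.0177 1.5
-0.0187 1.6
-0.0197 4.7
-0.0207 8.9
end [ 0.48097558 -0.0145805   0.06786803] [11.6 -1.6 -5.3]
31.05
org [228.17 117.1 ] [0.5754 0.1133 0.04  ] 0.5639
org [365.75 134.  ] [ 0.5514 -0.0855  0.04  ] 0.5566
org [295.12 154.28] [0.5218 0.0183 0.04  ] 0.5184
line [415.14  55.95] [ 0.6511 -0.14    0.066 ] 0.6606
line [247.12 118.88] [0.5733 0.0795 0.066 ] 0.5647
line [394.69 137.21] [ 0.5492 -0.1214  0.066 ] 0.5574
line [316.77 185.03] [ 0.4813 -0.0141  0.066 ] 0.4808
```

View pics/after.png

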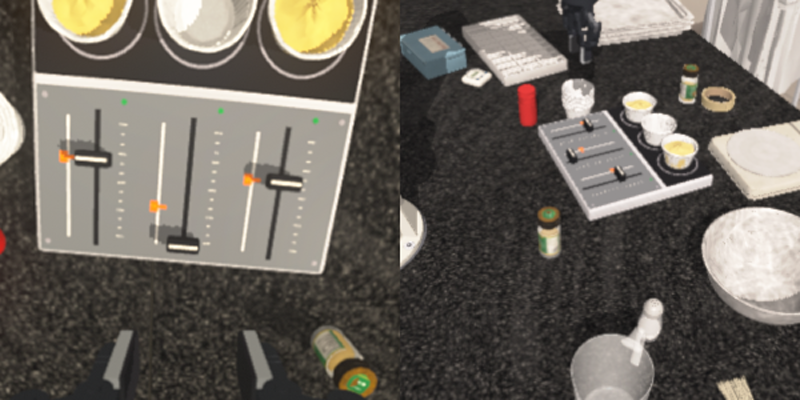

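The sliders sit level with their marks to within 1 mm, the middle one was driven against its stop (the force rose there), and the jar stands upright in the side view. One last check that nothing moved between `w2` and `w3`, then I hand in.

Run:
```python
from m import *
A,B=load('w2')['frame'],load('w3')['frame']
d=cv2.GaussianBlur(cv2.absdiff(A,B).max(2),(5,5),0)>40
for k in comps(d,25,1e6): print('changed',k[0],k[1])
A,B=load('scene0')['frame'],load('s3')['frame']
for f in (A,B):
    h=cv2.cvtColor(f,cv2.COLOR_RGB2HSV); m=(h[:,:,0]>18)&(h[:,:,0]<34)&(h[:,:,1]>110)&(h[:,:,2]>150); m[:150]=0;m[195:]=0
    print([(k[0],k[1][4]) for k in comps(m,40,500)])
print(get_obs()['wrist_force']); hand_in()
```

```text
changed [213.09  12.39] [205   0  21  28  79]
changed [275.52   7.82] [272   0   8  18  40]
changed [301.96  16.9 ] [296   0  18  33  84]
changed [367.02  13.87] [357   0  17  32 109]
changed [382.48  16.05] [379   0  11  34  92]
changed [449.25  52.41] [431   0  33 158 756]
changed [172.03  76.45] [159  61  24  32 183]
changed [121.6  67.4] [118  63   8  11  60]
changed [134.36  68.72] [130  67  10   5  36]
changed [131.69  83.4 ] [112  73  51  27 533]
changed [243.73  98.98] [224  88  40  22 524]
changed [387.02 113.16] [366 102  44  22 597]
changed [244.51 116.19] [226 104  38  22 479]
changed [385.02 133.14] [363 121  45  23 560]
changed [311.41 173.53] [292 157  39  34 871]
changed [268.17 268.32] [258 248  22  43 436]
changed [372.71 268.16] [362 248  21  44 432]
changed [221.51 280.32] [206 255  34  51 540]
changed [421.85 279.96] [402 255  40  50 704]
changed [448. 296.] [445 294   7   5  27]
changed [130.01 394.18] [123 388  14  12 139]
changed [510.08 394.39] [503 388  16  12 155]
changed [491.41 395.08] [488 392   7   8  37]
[(array([231.25, 165.31]), np.int32(122)), (array([313.85, 160.94]), np.int32(123)), (array([268.11, 180.77]), np.int32(132))]
[(array([231.23, 165.28]), np.int32(122)), (array([313.85, 160.94]), np.int32(123)), (array([268.11, 180.77]), np.int32(134))]
[-0.12242053  0.62721742 -0.38322181]
the job is handed in; nothing more can be done
```

I moved the spice jar onto the bare worktop, set all three sliders and handed the job in; the last robot clock reading, just before hand-in, was about 31 s of the 64 s. The hand-in reports no verdict.

- **Jar:** it was gripped by its cap and stood at about (0.335, -0.21), front right of the warmer. It looks upright in the side view, and its picture position matches a standing jar to within about 4 pixels.
- **Left and right sliders (cake cups):** in the last wrist picture each white line is about 0.8 mm from its orange mark, against a tolerance of 6 mm.
- **Middle slider (empty cup):** I pulled it towards the front until the wrist force rose to about 9 N, which I took as the off stop. It had moved 18–20 mm, against the 16 mm I predicted from the picture. The measured force is why I trust the stop over the picture.
- **Everything else:** both cakes are at the same pixels in the scene camera as at the start. The wrist force at the end was about zero, with the gripper clear above the panel.
- **Less certain:** the wrist-picture comparison from before and after the slider moves also showed differences at the warmer's and cups' edges and on the cup stack. I took these for reflection, shadow or small camera offsets. I made no separate measurement of the cup stack, empty cup, shaker or timer.

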